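Stow two pocket testers in the clamp stand

ROBOT

A 6-joint arm with a two-finger parallel gripper is mounted at the origin on a cart in front of the work surface, level with it; the furniture and walls round the work are solid. World frame = base frame: x ahead of the robot, y to its left, z up, the work surface at z = 0. Lengths are in m, angles in rad, forces in N, time in s.
With the tool pointing down it reaches from about 0.325 to 1 m from the base axis. Payload 5.1 kg.
Tool frame: the origin (TCP) lies midway between the tips of the shut fingers; the grasp point (between the pads) lies 19 mm behind it; z points along the fingers, y is the line along which they close (so a half turn about z gives the same grasp; the last joint's range is limited). The gripper opens to 85 mm and grips with 20 to 120 N. Pads are 22 mm wide; open, the fingers measure 114 mm over their backs; the gripper's body (76 mm by 85 mm) begins 54 mm behind the grasp point. The pads swing forward as they close: fully open they stand 13 mm farther back than shut.
Start: joints at [1.04, 0.124, 1.65, -0, 1.367, -0.083], TCP at [0.281, 0.586, 0.194] pointing down, gripper open.
Joint ranges: [-2.61, 2.61], [-1.02, 2.33], [0.03, 2.71], [-1.35, 4.49], [0.32, 2.68], [-2.91, 2.91]. Speed limits (rad/s): [2.57, 2.57, 3.14, 3.14, 3.14, 3.14].

INTERFACE

Orientations are given as a 3x3 rotation matrix whose columns are the frame's x, y, z axes.
In Python, from rig import env gives the robot as it stands.
- The arm moves only by the tool carry_out, never from a script. Its argument "targets" is a list of rows, each a list of 3 entries, a list of its own where there are three numbers: the shift along the world's x, y, z in mm, then the turn, a rotation vector about the world's x, y, z in degrees, then the finger opening in mm, from 0 to 85.4. In form: [[[dx, dy, dz], [wx, wy, wz], gripper], ...]. A call has 1 to 20 rows; each row shifts and turns the commanded pose from where the row before left it; what a row does not reach is not made up. A row lasts 1/8 s, in which the tool goes at most 62.5 mm and 10.7 degrees, less where a joint would pass 70% of its speed; a pose out of reach is approached as far as the arm can. A call is refused whole if a number of a shift passes 62.5 or a number of a turn 10.7, either way. A call with a gripper value outside its range is refused whole. The fingers move at their own pace and stop on an object; "newtons" is the grip in N (left out, the last holds). Time passes only in rows, so rows that do not move let the fingers close. It gives the time, the measured TCP pose, the force, the opening and the grip force at its end, in the units of the state.
- env.sense(): the state, without advancing time (a new reading comes with each control period).
- env.grab_frame(name): name is "scene" or "top"; returns a dict with "color" (420x560x3 uint8, red, green, blue), "mtx" (3x3 intrinsics, pixels), "R" (3x3) and "t" (3): a world point X has camera coordinates R X + t. Camera axes: x right, y down, z forward; pixel columns grow to the right and rows downward; lengths in m; the calibration is good to about 2 mm. A picture is of the moment at which its call begins. There is no depth.
- env.finish_job(): hands the job in; it is judged then, once.
The state is a dict: "clock": time; "qpos": joint angles; "qvel": joint speeds; "joint_efforts": joint torques, N m; "tool_pos": TCP position; "orientation": TCP orientation; "ft_force": force on the tool from outside, world axes, zero at the start; "wrist_torque": the same for the moment, N m; "opening": finger opening in m; "finger_force": force on a finger pad.
Only numpy, scipy, OpenCV 4.12 (cv2) and the standard library are available. Lean on these libraries where they do the work, as an engineer would, in place of code of your own. Each camera call takes 0.05 s, during which the arm holds its last target. There are 200 camera calls.

TASK

The two pocket testers have drained on the sloped rest. Stand each one tip-down in the bay of the clamp stand that bears its colour, red in red and blue in blue, each down on the bay's floor; then turn the black knob clockwise as far as it goes, so that the jaw clamps both. Leave the flask, the beaker and the roll of tape where they are.

Things in the scene. Friction and masses are not known exactly. Their poses are not given: they have to be found in the camera images.
- tester_red: Loose pocket tester, red head, 155 mm long, 70 g. Origin: end of its tip; +z runs up to the head. Round grey stem 16 mm across, z 0 to 100 mm (tip narrows to 10 mm); red box-shaped head z 100 to 155 mm, 20 mm along x (display on +x) by 24 mm along y. Starts on the sloped rest, z 35 degrees from vertical, y level; grip the head across its 24 mm.
- tester_blue: Loose pocket tester, blue head, 155 mm long, 70 g. Origin: end of its tip; +z runs up to the head. Round grey stem 16 mm across, z 0 to 100 mm (tip narrows to 10 mm); blue box-shaped head z 100 to 155 mm, 20 mm along x (display on +x) by 24 mm along y. Starts on the sloped rest, z 35 degrees from vertical, y level; grip the head across its 24 mm.
- rest: White sloped rest on a grey base 125 x 150 mm, fixed. Origin: centre of the footprint, on the worktop. Two open channels at y = +40 and -40 mm hold a tester each, rising towards its -x side (roughly towards the robot). Tips at x = +30 mm, 22 mm up. The heads stick out free beyond the plate, but for a support lip under each up to 104 mm from the tip. Testers lift out along their axis or upwards.
- stand: Grey clamp stand, fixed, base 100 x 242 mm. Origin: on the worktop, midway between the bays, whose centres lie at y = +35 mm (red) and -35 mm (blue). Walls 70 mm high, back wall on +x; the aluminium jaw closes both bays from the -x side, moving 6.8 mm to +x per radian of the knob. The knob stands on a tower 86 mm high at x = -20, y = +132 mm.
- bay_red (a point): Centre of the floor of the bay with the red plate, 8 mm above the worktop; axes as the stand's. With the clamp open the bay is an open-topped well 24 mm along y, 25 mm along x (23 mm if the knob starts a little turned), 62 mm deep, rim 70 mm above the worktop. A tester standing in it has its head from 38 mm above the rim.
- bay_blue (a point): Centre of the floor of the bay with the blue plate, 8 mm above the worktop; axes as the stand's. With the clamp open the bay is an open-topped well 24 mm along y, 25 mm along x (23 mm if the knob starts a little turned), 62 mm deep, rim 70 mm above the worktop. A tester standing in it has its head from 38 mm above the rim.
- clamp_knob_grip (a point): Grip point of the black clamp knob: on its vertical axis, 123 mm above the worktop, 7 mm below the knob's top. The knob's bar is 46 mm long, 14 mm thick, 32 mm high; this point turns with it: the bar runs along the point's x, grip it across y.
- clamp_knob (a joint): Knob angle in rad: 0 = clamp fully open, growing clockwise seen from above, 1.4 = end stop, clamp closed. It stays where it is left; turning takes about 0.12 N m, and the jaw meets the stems at about 1.32. It starts between 0 and 0.25.
- flask: Small conical glass flask, 49 mm wide, 71 mm high, loose; origin under its centre. Bystander.
- beaker: Small glass beaker, 58 mm wide, 58 mm high, loose; origin under its centre. Bystander.
- tape: Roll of blue tape lying flat, 68 mm across, 19 mm high, loose; origin under its centre. Bystander.
There are look-alikes about, which are no part of the job. Leave any purple look-alike of the tester_red alone.

How it is judged:
By the outcome, as a careful person would: the job done as asked, in the order asked, and still so for the second after the job is handed in, with the robot touching nothing.
It also fails if it takes over 72 s, if anything falls off the work surface, if the arm or the gripper's body presses on something with over 40 N, if the wrist force passes 120 N, or if a joint passes its speed limit or range.

## Working session

There is one attempt and no reset: what is moved stays moved. The work goes in short steps, Python scripts to look and compute and a tool call to move; the robot and the scene stay as the last step left them, time stands still between calls to the robot, and variables do not carry over. Pictures are saved under pics/ and viewed, at most 10 in all, crops included, and the job is handed in when it is done.

Besides the shell and the picture viewer there is one more tool, called after ">>>" as name(argument=value, ...) on one line, values as JSON. carry_out: Moves the arm, as the interface text tells. Its arguments: {"type":"object","properties":{"targets":{"type":"array","items":{"type":"array"}},"newtons":{"type":"number"}},"required":["targets"]}

```bash
mkdir -p pics; ls
cat > h.py <<'E'
import numpy as np, cv2
from rig import env
def shot(n,tag):
    f=env.grab_frame(n); f={k:np.array(v) for k,v in f.items()}
    cv2.imwrite(f'pics/{tag}.png',cv2.cvtColor(f['color'],cv2.COLOR_RGB2BGR)); np.savez(f'/tmp/{tag}.npz',**f); return f
def load(tag): return dict(np.load(f'/tmp/{tag}.npz'))
def ray(f,u,v):
    d=f['R'].T@np.linalg.solve(f['mtx'],[u,v,1.]); return -f['R'].T@f['t'],d/np.linalg.norm(d)
def onz(f,u,v,z):
    c,d=ray(f,u,v); return c+d*(z-c[2])/d[2]
def tri(f,p,g,q):
    A=[];b=[]
    for F,P in((f,p),(g,q)):
        c,d=ray(F,*P); M=np.eye(3)-np.outer(d,d); A.append(M); b.append(M@c)
    X=np.linalg.solve(sum(A),sum(b)); return X,max(np.linalg.norm(M@X-B) for M,B in zip(A,b))
def proj(f,X):
    p=f['mtx']@(f['R']@np.array(X)+f['t']); return p[:2]/p[2]
E
python3 - <<'E'
from h import *
a=shot('scene','s0');b=shot('top','t0')
for f in(a,b): print((-f['R'].T@f['t']).round(3),f['mtx'].round(1).tolist(),f['R'].round(2).tolist())
print(env.sense())
E
```

```text
pics
[0.829 0.901 0.814] [[413.0, 0.0, 274.7], [0.0, 413.0, 205.3], [0.0, 0.0, 1.0]] [[-0.95, 0.3, -0.02], [0.19, 0.56, -0.81], [-0.23, -0.77, -0.59]]
[ 0.336 -0.051  1.152] [[394.5, 0.0, 279.0], [0.0, 394.5, 213.6], [0.0, 0.0, 1.0]] [[-0.04, -1.0, 0.01], [-0.97, 0.04, -0.23], [0.23, -0.01, -0.97]]
{'clock': 0.1, 'qpos': array([ 1.04039080e+00,  1.24429205e-01,  1.65152651e+00,  3.19855092e-05,
        1.36749078e+00, -8.25824481e-02]), 'qvel': array([-0.00169554, -0.00238302, -0.00231559,  0.00249909, -0.00119905,
        0.00048829]), 'joint_efforts': array([ 1.01451697e-03, -4.24928069e+01, -3.66654396e+01, -1.64192970e-04,
        3.92999544e-03, -2.95738836e-06]), 'tool_pos': array([0.28114867, 0.58537073, 0.19238938]), 'orientation': array([[-9.01388956e-01,  4.33009260e-01, -9.64847410e-04],
       [ 4.33010296e-01,  9.01387584e-01, -1.58327566e-03],
       [ 1.84128451e-04, -1.84493606e-03, -9.99998281e-01]]), 'ft_force': array([ 0.28442254,  0.63728554, -0.29143997]), 'wrist_torque': array([0.00116081, 0.05878838, 0.04317197]), 'finger_force': 0.0, 'opening': 0.08533314442347768}
```

View pics/s0.png

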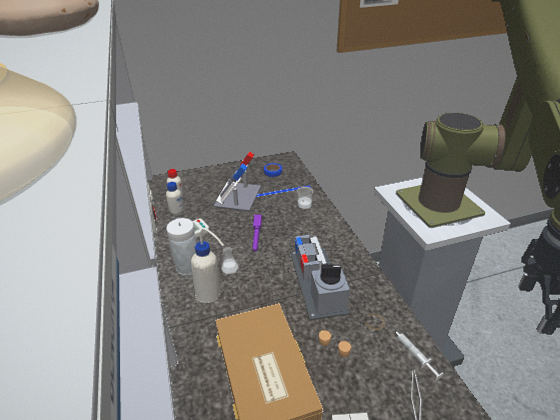

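View pics/t0.png

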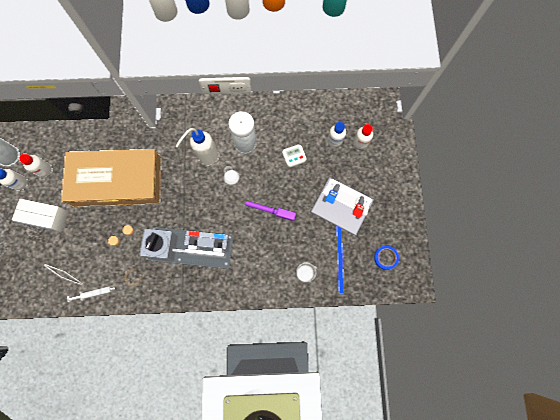

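The top view shows the rest at about (342,205), with a blue head at (333,193) and a red head at (360,207). The stand is at (200,247) with its knob at (153,242), the tape at (387,257), the beaker at (306,272) and the flask at (231,177).

Things that could be mistaken for the testers (top-view pixels):
- purple tester: (270,210)
- blue pen/strip: (340,260)
- blue- and red-capped bottles: (338,132), (365,133), (198,137), (28,160), (8,178)
- timer: (293,155)

I choose the two testers on the rest and check them in a close crop.

Run:
```python
from h import *
s=cv2.imread('pics/s0.png');t=cv2.imread('pics/t0.png')
def c(i,u,v,w,h,k): return cv2.resize(i[v:v+h,u:u+w],(400,300),interpolation=cv2.INTER_CUBIC)
o=np.vstack([np.hstack([c(t,302,168,80,60,5),c(t,135,210,100,75,4)]),np.hstack([c(s,205,148,80,60,5),c(s,272,228,120,90,0)])])
cv2.imwrite('pics/c0.png',o)
for tag in('s0','t0'):
    f=load(tag);hsv=cv2.cvtColor(f['color'],cv2.COLOR_RGB2HSV);H,S,V=[hsv[...,i].astype(int) for i in range(3)]
    for n,m in(('red',((H<6)|(H>174))&(S>150)&(V>90)),('blue',(H>100)&(H<125)&(S>140)&(V>70))):
        k,l,st,ce=cv2.connectedComponentsWithStats(m.astype('uint8'))
        for i in range(1,k):
            if st[i,4]>6:
                p=np.argwhere(l==i)[:,::-1].astype(np.float32);r=cv2.minAreaRect(p)
                print(tag,n,ce[i].round(1),st[i].tolist(),[np.round(x,1).tolist() for x in r])
```

```text
s0 red [247.5 158.1] [240, 152, 14, 13, 76] [[246.7, 159.2], [5.8, 15.8], 36.9]
s0 red [172.  172.9] [168, 169, 9, 9, 64] [[172.0, 173.0], [8.0, 8.0], 90.0]
s0 red [303.5 260. ] [301, 255, 7, 15, 51] [[304.0, 262.0], [14.0, 6.0], 90.0]
s0 blue [272.6 170.7] [264, 163, 18, 14, 119] [[272.5, 169.5], [13.0, 17.0], 90.0]
s0 blue [239.6 171.6] [233, 164, 14, 16, 98] [[239.4, 171.8], [6.0, 16.8], 36.9]
s0 blue [171.4 185.9] [167, 182, 10, 9, 67] [[171.4, 186.0], [8.4, 8.2], 78.7]
s0 blue [276.7 191.7] [256, 187, 42, 10, 83] [[276.5, 191.7], [2.1, 41.9], 79.8]
s0 blue [298.  242.9] [295, 237, 8, 17, 53] [[298.8, 244.9], [15.8, 6.7], 83.7]
s0 blue [201.6 248. ] [195, 242, 14, 14, 132] [[201.5, 248.5], [13.0, 13.0], 90.0]
t0 red [213.5  87.7] [209, 85, 10, 7, 57] [[213.5, 88.0], [6.0, 9.0], 90.0]
t0 red [366.9 129.2] [362, 124, 11, 12, 100] [[367.0, 129.5], [11.0, 10.0], 90.0]
t0 red [ 25.5 158.9] [19, 154, 14, 11, 113] [[25.5, 159.0], [10.0, 13.0], 90.0]
t0 red [300.9 156.7] [300, 156, 3, 3, 7] [[301.0, 157.0], [2.0, 2.0], 90.0]
t0 red [357.6 210.9] [353, 203, 10, 15, 87] [[358.4, 210.2], [8.9, 12.5], 26.6]
t0 red [194. 233.] [189, 231, 11, 5, 43] [[194.0, 233.0], [4.0, 10.0], 90.0]
t0 blue [197.3   4.8] [186, 0, 23, 13, 223] [[197.0, 6.0], [12.0, 22.0], 90.0]
t0 blue [339.1 127.1] [335, 122, 10, 12, 92] [[339.5, 127.5], [11.0, 9.0], 90.0]
t0 blue [198.1 136. ] [192, 129, 13, 14, 120] [[197.9, 135.8], [13.0, 10.7], 63.4]
t0 blue [  2.1 173.7] [0, 169, 6, 10, 49] [[2.5, 173.5], [9.0, 5.0], 90.0]
t0 blue [330.7 197. ] [325, 190, 12, 14, 81] [[331.3, 195.9], [8.5, 12.1], 26.6]
t0 blue [339.9 260.1] [337, 226, 7, 68, 292] [[339.8, 259.5], [67.2, 5.1], 87.9]
t0 blue [218.8 235.6] [214, 233, 10, 6, 32] [[218.5, 235.5], [9.4, 4.1], 9.5]
t0 blue [385.4 257.9] [374, 246, 25, 24, 193] [[386.0, 257.5], [23.0, 24.0], 90.0]
```

View pics/c0.png

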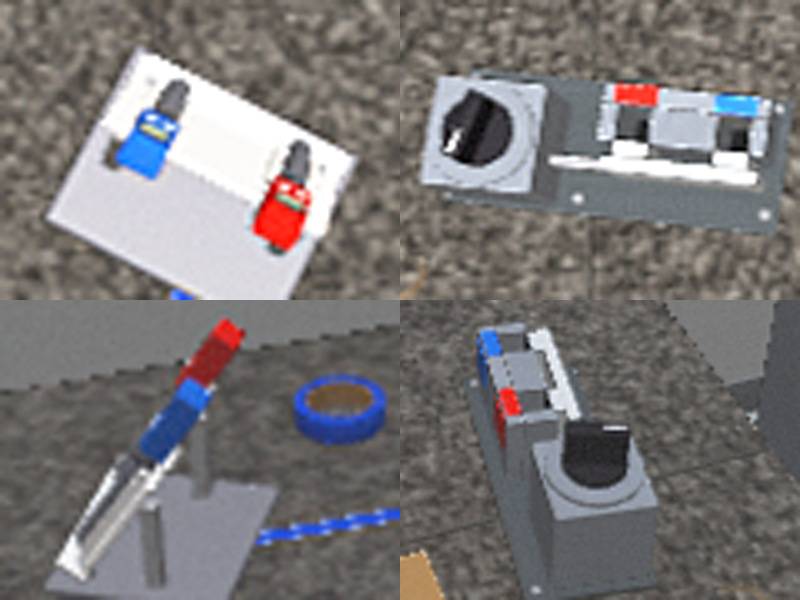

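The crop confirms both testers on the rest with their displays upward: the red and blue heads are the ones listed. The stand has its red plate at top (194,233) and blue plate at (218,235), and the knob bar is nearly along x. I'll zoom in once more to get corner pixels.

Run:
```python
from h import *
s=cv2.imread('pics/s0.png');t=cv2.imread('pics/t0.png')
def c(i,u,v,w,h,k): return cv2.resize(i[v:v+h,u:u+w],(w*k,h*k),interpolation=cv2.INTER_CUBIC)
o=np.vstack([c(t,136,226,100,35,8),np.hstack([c(s,288,232,80,64,5),c(s,220,148,40,32,10)])])
cv2.imwrite('pics/c1.png',o)
cen={}
def win(f,n,x0,y0,x1,y1):
    hsv=cv2.cvtColor(f['color'],cv2.COLOR_RGB2HSV);H,S,V=[hsv[...,i].astype(int) for i in range(3)]
    m=(((H<8)|(H>172)) if n=='red' else (H>98)&(H<128))&(S>110)&(V>40)
    w=np.zeros_like(m);w[y0:y1,x0:x1]=1;m&=w
    k,l,st,_=cv2.connectedComponentsWithStats(m.astype('uint8'));m=l==1+st[1:,4].argmax()
    h=cv2.convexHull(np.argwhere(m)[:,::-1].astype(np.int32));z=np.zeros(m.shape,'uint8');cv2.fillConvexPoly(z,h,1)
    p=np.argwhere(z)[:,::-1];return p.mean(0),h[:,0].tolist()
S=load('s0');T=load('t0')
for n,ws,wt in(('blue',(228,160,250,182),(322,186,342,206)),('red',(236,148,258,170),(348,194,372,222))):
    a,ha=win(S,n,*ws);b,hb=win(T,n,*wt);print(n,a,b,tri(S,a,T,b));print(ha,hb)
for n,p in(('redplate',(194,233)),('blueplate',(218.8,235.6))): print(n,onz(T,*p,.07))
```

```text
blue [239.5982906  171.52136752] [331.11304348 196.34782609] (array([ 0.61501504, -0.2092361 ,  0.12631476]), np.float64(0.0003279273375541894))
[[246, 168], [244, 171], [241, 175], [237, 179], [235, 179], [233, 177], [233, 175], [240, 166], [242, 164], [243, 164], [245, 165], [246, 167]] [[337, 193], [334, 200], [333, 202], [332, 203], [331, 203], [325, 200], [325, 198], [329, 192], [331, 190], [333, 190], [335, 191]]
red [246.97916667 158.52083333] [357.99173554 210.        ] (array([ 0.57356894, -0.27789798,  0.12878989]), np.float64(0.0007136879334832471))
[[253, 155], [252, 157], [250, 160], [246, 164], [240, 164], [240, 163], [247, 154], [249, 152], [250, 152], [253, 154]] [[363, 208], [362, 212], [361, 215], [359, 217], [358, 217], [356, 216], [353, 214], [352, 213], [356, 204], [357, 203], [358, 203], [362, 205], [363, 206]]
redplate [0.53938979 0.17037324 0.07      ]
blueplate [0.52946321 0.10159175 0.07      ]
```

View pics/c1.png

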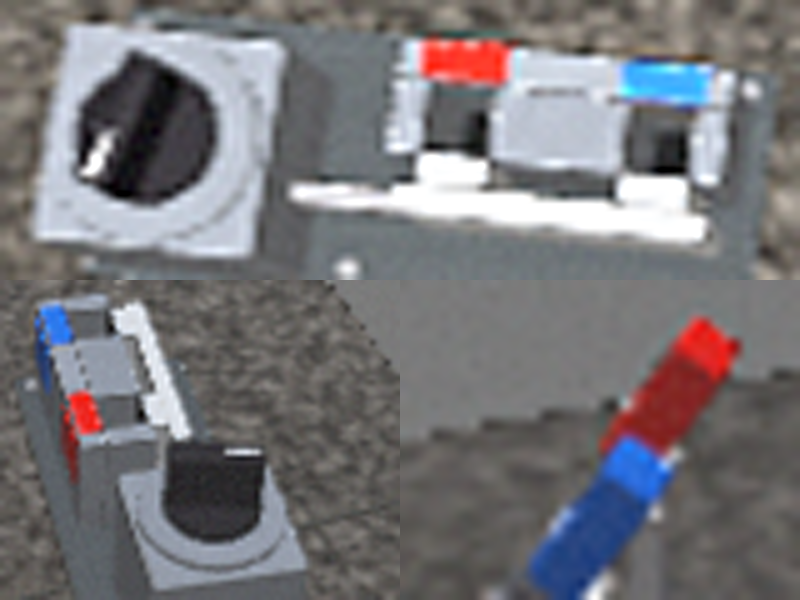

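The zoom shows:
- **Plates (top view):** red about (193.7,233.1), blue about (219.1,235.8). The wells lie just below them, centred near (192.9,240.1) and (218.3,242.8).
- **Knob bar (top view):** from about (147.7,245) to (152,232).
- **Scene view:** the blue head slightly overlaps the red one.

Head height triangulates to 126 mm and the spacing to 80 mm, both as expected.

```bash
cat >> h.py <<'E'
from scipy.spatial.transform import Rotation as Ro
a=np.deg2rad
def ang(v): return np.degrees(np.arctan2(v[1],v[0]))
def frame(yang,tilt_dir=None,tilt=0):
    y=np.array([np.cos(a(yang)),np.sin(a(yang)),0]); z=np.array([0,0,-1.])
    R=np.c_[np.cross(y,z),y,z]
    return Ro.from_rotvec(y*a(tilt)).as_matrix()@R
def need(p,R):
    s=env.sense(); print('t',s['clock'],'shift mm',((np.array(p)-s['tool_pos'])*1000).round(1),'turn deg',np.degrees(Ro.from_matrix(R@s['orientation'].T).as_rotvec()).round(1),'pos',s['tool_pos'].round(4),'F',np.round(s['ft_force'],1),'op',round(s['opening']*1000,1),'q',s['qpos'].round(2))
CB=np.array([.6150,-.2092,.1263]);CR=np.array([.5742,-.2785,.1263])
YR=59.5; RG=frame(YR,tilt=-35)
E
python3 - <<'E'
from h import *
S=load('s0');T=load('t0')
print(RG.round(3))
c8=lambda u,v:(136+(u+.5)/8-.5,226+(v+.5)/8-.5); c5=lambda u,v:(288+(u+.5)/5-.5,232+(v-280+.5)/5-.5)
for n,t,s in(('rp',(465,60),(84.5,413)),('bp',(668,82),(56,326))): print(n,tri(T,c8(*t),S,c5(*s)))
for n,t in(('rbay',(459,116)),('bbay',(662,138))): print(n,onz(T,*c8(*t),.07))
A,B=onz(T,*c8(97,155),.13),onz(T,*c8(128,55),.13);print('knob top ends',A,B,ang(B-A))
A,B=onz(S,*c5(265,452),.13),onz(S,*c5(166,441),.13);print('knob scene',A,B,ang(B-A))
print('knob mark tri',tri(T,c8(97,155),S,c5(250,452)))
for n,C in(('red',CR),('blue',CB)):
    p=C+.0145*RG[:,2];print(n,p);need(p-.06*RG[:,2],RG);print([proj(T,C+d*-RG[:,2]).round(1).tolist() for d in(-.1275,-.06,.0275)])
E
```

```text
[[-0.706  0.508  0.494]
 [ 0.416  0.862 -0.291]
 [-0.574  0.    -0.819]]
rp (array([0.53839111, 0.17195215, 0.06891688]), np.float64(0.0011630322088685753))
bp (array([0.52830258, 0.1016519 , 0.06756552]), np.float64(0.0010599708608335185))
rbay [0.51963869 0.17311669 0.07      ]
bbay [0.50929546 0.10302778 0.07      ]
knob top ends [0.50104597 0.27817559 0.13      ] [0.5337941  0.26922537 0.13      ] -15.285917332571355
knob scene [0.49123882 0.28350161 0.13      ] [0.53189122 0.26213362 0.13      ] -27.72761484052478
knob mark tri (array([0.49928752, 0.27947477, 0.1290946 ]), np.float64(0.002154631159081669))
red [ 0.58136605 -0.28272112  0.1144223 ]
t 0.1 shift mm [ 270.6 -850.6  -28.8] turn deg [-16.4 -30.9  -4.7] pos [0.2811 0.5854 0.1924] F [ 0.3  0.6 -0.3] op 85.3 q [ 1.04  0.12  1.65  0.    1.37 -0.08]
[[361.5, 197.4], [359.7, 203.9], [357.0, 213.4]]
blue [ 0.62216605 -0.21342112  0.1144223 ]
t 0.1 shift mm [ 311.4 -781.3  -28.8] turn deg [-16.4 -30.9  -4.7] pos [0.2811 0.5854 0.1924] F [ 0.3  0.6 -0.3] op 85.3 q [ 1.04  0.12  1.65  0.    1.37 -0.08]
[[337.3, 185.1], [334.1, 190.8], [329.5, 199.3]]
```

>>> carry_out(targets=[[[0,0,50],[0,0,0],50],[[0,0,50],[0,0,0],50],[[0,0,50],[0,0,0],50],[[18,-56.7,0],[-1.64,-3.09,-0.47],50],[[18,-56.7,0],[-1.64,-3.09,-0.47],50],[[18,-56.7,0],[-1.64,-3.09,-0.47],50],[[18,-56.7,0],[-1.64,-3.09,-0.47],50],[[18,-56.7,0],[-1.64,-3.09,-0.47],50],[[18,-56.7,0],[-1.64,-3.09,-0.47],50],[[18,-56.7,0],[-1.64,-3.09,-0.47],50],[[18,-56.7,0],[-1.64,-3.09,-0.47],50],[[18,-56.7,0],[-1.64,-3.09,-0.47],50],[[18,-56.7,0],[-1.64,-3.09,-0.47],50],[[18,-56.7,0],[0,0,0],50],[[18,-56.7,0],[0,0,0],50],[[18,-56.7,0],[0,0,0],50],[[18,-56.7,0],[0,0,0],50],[[18,-56.7,0],[0,0,0],50],[[0,0,0],[0,0,0],50],[[0,0,0],[0,0,0],50]])

```text
clock: 2.6
tool_pos: [0.5511, -0.2646, 0.3426]
orientation: [[-0.706, 0.508, 0.493], [0.417, 0.861, -0.289], [-0.572, 0.002, -0.82]]
ft_force: [0.9, 0.3, -0.1]
opening: 0.05
finger_force: 0.0
```

```bash
python3 -c "
from h import *
need(CR-.0455*RG[:,2],RG)"
```

```text
t 2.6 shift mm [   0.6   -0.7 -179. ] turn deg [-0.1 -0.1  0. ] pos [ 0.5511 -0.2646  0.3426] F [ 0.9  0.3 -0.1] op 50.0 q [-0.54 -0.42  1.98  0.    0.97 -1.58]
```

Tracks well. Go down, then along the axis by 60 mm: (29.6,-17.5,-49.2).

>>> carry_out(targets=[[[0.6,-0.7,-45],[0,0,0],50],[[0,0,-45],[0,0,0],50],[[0,0,-45],[0,0,0],50],[[0,0,-44],[0,0,0],50],[[0,0,0],[0,0,0],50],[[7.4,-4.4,-12.3],[0,0,0],50],[[7.4,-4.4,-12.3],[0,0,0],50],[[7.4,-4.4,-12.3],[0,0,0],50],[[7.4,-4.4,-12.3],[0,0,0],50],[[0,0,0],[0,0,0],50],[[0,0,0],[0,0,0],50]])

```text
clock: 3.98
tool_pos: [0.5822, -0.2833, 0.1162]
orientation: [[-0.705, 0.507, 0.495], [0.416, 0.862, -0.29], [-0.574, 0.001, -0.819]]
ft_force: [-0.1, -0.3, -0.5]
opening: 0.0497
finger_force: 0.0
```

Run:
```python
from h import *
need(CR+.0145*RG[:,2],RG)
s=shot('scene','s1')['color'];t=shot('top','t1')['color']
c=lambda i,u,v:cv2.resize(i[v:v+60,u:u+80],(400,300),interpolation=cv2.INTER_CUBIC)
cv2.imwrite('pics/c2.png',np.hstack([c(t,310,170),c(s,210,130)])[...,::-1])
```

```text
t 3.975 shift mm [-0.9  0.5 -1.8] turn deg [-0.   0.1 -0. ] pos [ 0.5822 -0.2833  0.1162] F [-0.1 -0.3 -0.5] op 49.7 q [-0.54 -0.16  2.17  0.01  0.52 -1.58]
```

View pics/c2.png

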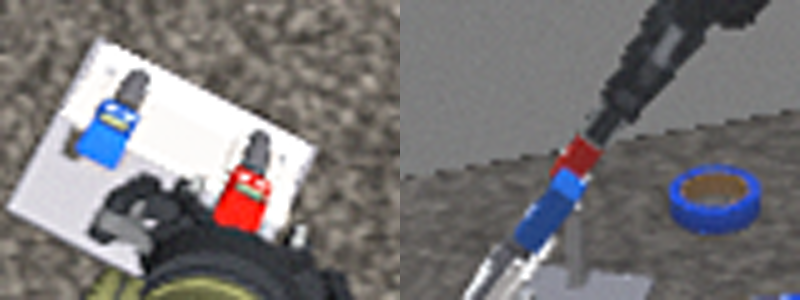

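The fingers straddle the red head (crop (245,195)) and are collinear with it. Close.

>>> carry_out(targets=[[[0,0,-1],[0,0,0],10],[[0,0,0],[0,0,0],10],[[0,0,0],[0,0,0],10],[[0,0,0],[0,0,0],10],[[0,0,0],[0,0,0],10],[[0,0,0],[0,0,0],10]], newtons=40)

```text
clock: 4.82
tool_pos: [0.582, -0.2831, 0.1152]
orientation: [[-0.705, 0.507, 0.495], [0.416, 0.862, -0.29], [-0.574, 0.001, -0.819]]
ft_force: [-3.4, 2.6, 5.4]
opening: 0.0223
finger_force: 39.6
```

>>> carry_out(targets=[[[-3.7,2.2,6.1],[0,0,0],10],[[-7.4,4.4,12.3],[0,0,0],10],[[-10,5.8,16.4],[0,0,0],10],[[-10,5.8,16.4],[0,0,0],10],[[0,0,40],[0,0,0],10],[[0,0,40],[0,0,0],10],[[0,0,40],[0,0,0],10],[[-2,40,0],[3.56,6.04,0],10],[[-2,40,0],[3.56,6.04,0],10],[[-2,40,0],[3.56,6.04,0],10],[[-2,40,0],[3.56,6.04,0],10],[[-2,40,0],[3.56,6.04,0],10],[[-2,40,0],[0,0,5.5],10],[[-2,40,0],[0,0,5.5],10],[[-2,40,0],[0,0,5.5],10],[[-2,40,0],[0,0,5.7],10],[[-2,20,0],[0,0,0],10],[[0,0,0],[0,0,0],10],[[0,0,0],[0,0,0],10]])

```text
clock: 7.2
tool_pos: [0.5306, 0.1144, 0.2853]
orientation: [[-0.989, 0.146, -0.002], [0.146, 0.989, 0.001], [0.002, 0.001, -1.0]]
ft_force: [0.1, -0.6, -0.7]
opening: 0.0217
finger_force: 39.4
```

Run:
```python
from h import *
R=frame(81.7)
need([.5196,.1731,.265],R)
s=shot('scene','s2')['color'];t=shot('top','t2')['color']
S=load('s2');p=env.sense();tip=p['tool_pos']+.113*p['orientation'][:,2];hb=p['tool_pos']+.013*p['orientation'][:,2]
print('scene pred tip',proj(S,tip),'headbottom',proj(S,hb),'top',proj(load('t2'),tip))
cv2.imwrite('pics/c3.png',cv2.resize(s[170:290,240:400],(800,600),interpolation=cv2.INTER_CUBIC)[...,::-1])
```

```text
t 7.2 shift mm [-11.   58.7 -20.3] turn deg [-0.  -0.1  0.1] pos [0.5306 0.1144 0.2853] F [ 0.1 -0.6 -0.7] op 21.7 q [ 0.11 -0.16  1.77  0.    1.52 -1.31]
scene pred tip [299.77068478 213.02480148] headbottom [300.27333476 180.05707736] top [207.96560478 228.40999786]
```

View pics/c3.png

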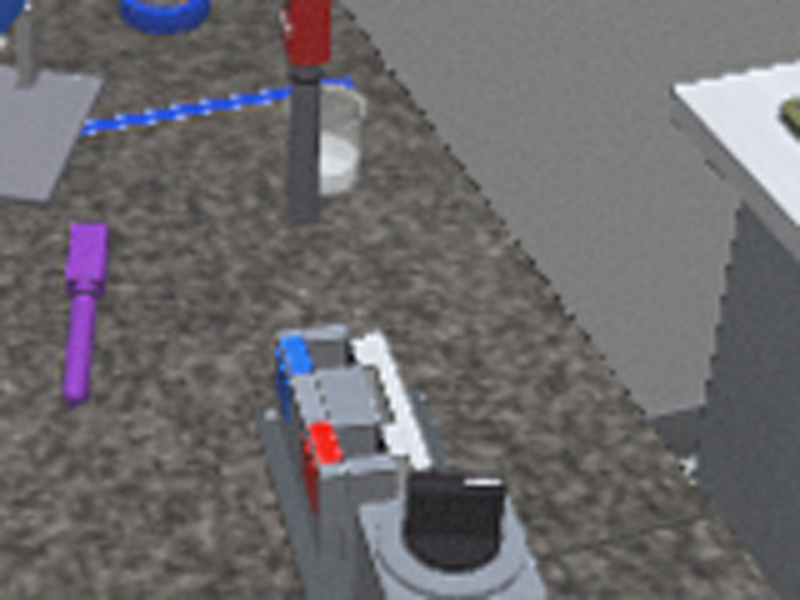

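The scene crop shows the red tester hanging vertical, tip at scene (300.6,214), within about 2 mm of the prediction. Move above the red bay and lower it part way, watching the force.

>>> carry_out(targets=[[[-3,20,0],[0,0,0],10],[[-3.5,20,0],[0,0,0],10],[[-3,18.2,0],[0,0,0],10],[[0,0,-25],[0,0,0],10],[[0,0,-25],[0,0,0],10],[[0,0,-25],[0,0,0],10],[[0,0,-15],[0,0,0],10],[[0,0,0],[0,0,0],10],[[0,0,-5],[0,0,0],10],[[0,0,-5],[0,0,0],10],[[0,0,-5],[0,0,0],10],[[0,0,0],[0,0,0],10]])

```text
clock: 8.8
tool_pos: [0.5208, 0.1734, 0.18]
orientation: [[-0.989, 0.145, -0.002], [0.145, 0.989, 0.001], [0.002, 0.001, -1.0]]
ft_force: [0.3, -0.5, -0.8]
opening: 0.0222
finger_force: 39.4
```

Run:
```python
from h import *
need([.5211,.1726,.121],frame(81.7))
s=shot('scene','s3')['color']
cv2.imwrite('pics/c4.png',cv2.resize(s[220:280,280:360],(640,480),interpolation=cv2.INTER_CUBIC)[...,::-1])
```

```text
t 8.8 shift mm [  0.3  -0.8 -59. ] turn deg [-0.1 -0.1  0. ] pos [0.5208 0.1734 0.18  ] F [ 0.3 -0.5 -0.8] op 22.2 q [ 0.22 -0.09  1.89  0.    1.34 -1.2 ]
```

View pics/c4.png

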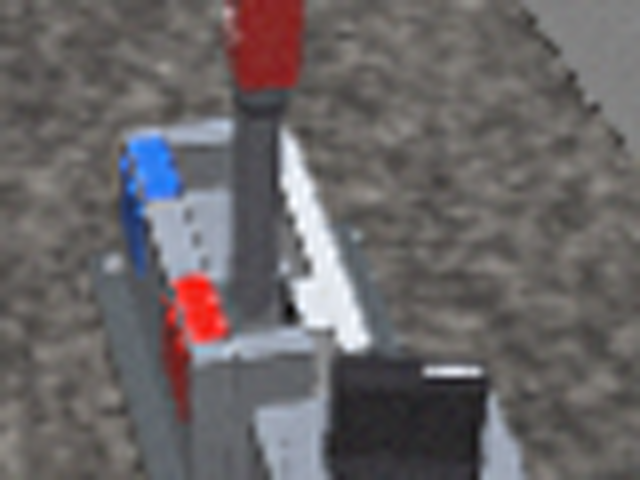

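The stem enters the red bay well centred: crop x 232–275 between the plate edge at 219 and the jaw at 292. Lower to the floor.

>>> carry_out(targets=[[[0,-0.5,-15],[0,0,0],10],[[0,0,-15],[0,0,0],10],[[0,0,-10],[0,0,0],10],[[0,0,-8],[0,0,0],10],[[0,0,-4],[0,0,0],10],[[0,0,-2],[0,0,0],10],[[0,0,-1],[0,0,0],10],[[0,0,0],[0,0,0],10]])

```text
clock: 9.85
tool_pos: [0.5212, 0.173, 0.1258]
orientation: [[-0.989, 0.145, -0.001], [0.145, 0.989, 0.002], [0.001, 0.001, -1.0]]
ft_force: [-0.1, -0.1, -1.0]
opening: 0.0221
finger_force: 39.4
```

>>> carry_out(targets=[[[0,0,-1],[0,0,0],10],[[0,0,-1],[0,0,0],10],[[0,0,0],[0,0,0],10]])

```text
clock: 10.22
tool_pos: [0.521, 0.173, 0.1234]
orientation: [[-0.989, 0.145, -0.001], [0.145, 0.989, 0.001], [0.002, 0.001, -1.0]]
ft_force: [0.3, 0.1, -1.1]
opening: 0.0226
finger_force: 39.4
```

>>> carry_out(targets=[[[0,0,-1],[0,0,0],10],[[0,0,-1],[0,0,0],10],[[0,0,0],[0,0,0],10]])

```text
clock: 10.6
tool_pos: [0.5209, 0.173, 0.1213]
orientation: [[-0.989, 0.145, -0.002], [0.145, 0.989, 0.001], [0.002, 0.001, -1.0]]
ft_force: [-0.2, 1.3, 0.3]
opening: 0.0222
finger_force: 39.4
```

>>> carry_out(targets=[[[0,0,-1],[0,0,0],10],[[0,0,0],[0,0,0],10],[[0,0,0],[0,0,0],10]])

```text
clock: 10.98
tool_pos: [0.5213, 0.173, 0.1209]
orientation: [[-0.989, 0.145, -0.001], [0.145, 0.989, 0.002], [0.001, 0.002, -1.0]]
ft_force: [-0.6, -0.3, 0.8]
opening: 0.0221
finger_force: 39.7
```

>>> carry_out(targets=[[[0,0,-1],[0,0,0],10],[[0,0,0],[0,0,0],10]])

```text
clock: 11.22
tool_pos: [0.522, 0.1731, 0.1209]
orientation: [[-0.989, 0.145, 0.001], [0.145, 0.989, 0.002], [-0.001, 0.002, -1.0]]
ft_force: [-0.3, 0.3, 4.5]
opening: 0.0221
finger_force: 40.0
```

>>> carry_out(targets=[[[0,0,0],[0,0,0],24],[[0,0,0],[0,0,0],26],[[0,0,0],[0,0,0],30],[[0,0,0],[0,0,0],40],[[0,0,0],[0,0,0],45],[[0,0,10],[0,0,0],45],[[0,0,30],[0,0,0],45],[[0,0,50],[0,0,0],45],[[0,0,50],[0,0,0],45]])

```text
clock: 12.35
tool_pos: [0.5209, 0.173, 0.2616]
orientation: [[-0.989, 0.145, -0.001], [0.145, 0.989, 0.002], [0.001, 0.001, -1.0]]
ft_force: [0.1, 0.8, -0.4]
opening: 0.0449
finger_force: 0.0
```

>>> carry_out(targets=[[[0,0,50],[0,0,0],50],[[9,-46,0],[0,0,-5.6],50],[[9,-46,0],[0,0,-5.6],50],[[9,-46,0],[0,0,-5.6],50],[[9,-46,0],[0,0,-5.5],50],[[9,-46,0],[-4.45,-7.55,0],50],[[9,-46,0],[-4.45,-7.55,0],50],[[9,-46,0],[-4.45,-7.55,0],50],[[9,-47,0],[-4.45,-7.55,0],50],[[0,0,0],[0,0,0],50],[[0,0,0],[0,0,0],50]])

```text
clock: 13.72
tool_pos: [0.5932, -0.1959, 0.3108]
orientation: [[-0.704, 0.509, 0.495], [0.418, 0.861, -0.29], [-0.574, 0.003, -0.819]]
ft_force: [-0.4, 0.0, -0.3]
opening: 0.0497
finger_force: 0.0
```

Run:
```python
from h import *
need(CB-.0455*RG[:,2],RG)
s=shot('scene','s4')['color'];t=shot('top','t4')['color']
c=lambda i,u,v:cv2.resize(i[v:v+60,u:u+80],(400,300),interpolation=cv2.INTER_CUBIC)
cv2.imwrite('pics/c5.png',np.hstack([c(t,160,200),c(s,280,215)])[...,::-1])
```

```text
t 13.725 shift mm [-7.000e-01 -1.000e-01 -1.473e+02] turn deg [-0.1  0.1  0.1] pos [ 0.5932 -0.1959  0.3108] F [-0.4  0.  -0.3] op 49.7 q [-0.35 -0.37  2.   -0.13  0.91 -1.34]
```

View pics/c5.png

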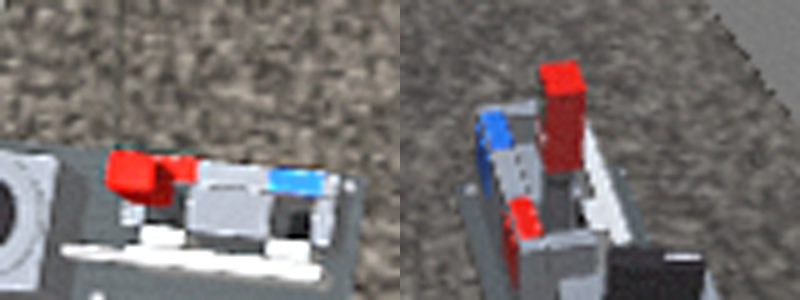

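The red tester stands upright in the red bay. Now grasp blue the same way.

>>> carry_out(targets=[[[-0.7,0,-40],[0,0,0],50],[[0,0,-40],[0,0,0],50],[[0,0,-40],[0,0,0],50],[[0,0,-28],[0,0,0],50],[[0,0,0],[0,0,0],50],[[7.4,-4.4,-12.3],[0,0,0],50],[[7.4,-4.4,-12.3],[0,0,0],50],[[7.4,-4.4,-12.3],[0,0,0],50],[[7.4,-4.4,-12.6],[0,0,0],50],[[0,0,0],[0,0,0],50],[[0,0,0],[0,0,0],50],[[0,0,0],[0,0,0],10],[[0,0,0],[0,0,0],10],[[0,0,0],[0,0,0],10],[[0,0,0],[0,0,0],10],[[0,0,0],[0,0,0],10]])

```text
clock: 15.82
tool_pos: [0.6224, -0.2137, 0.1131]
orientation: [[-0.704, 0.508, 0.496], [0.417, 0.861, -0.29], [-0.574, 0.002, -0.819]]
ft_force: [-3.8, 2.3, 6.3]
opening: 0.0225
finger_force: 39.7
```

>>> carry_out(targets=[[[-3.7,2.2,6.1],[0,0,0],10],[[-7.4,4.4,12.3],[0,0,0],10],[[-10,5.8,16.4],[0,0,0],10],[[-10,5.8,16.4],[0,0,0],10],[[0,0,40],[0,0,0],10],[[0,0,40],[0,0,0],10],[[0,0,40],[0,0,0],10],[[-9,33,0],[3.56,6.04,0],10],[[-9,33,0],[3.56,6.04,0],10],[[-9,33,0],[3.56,6.04,0],10],[[-9,33,0],[3.56,6.04,0],10],[[-9,33,0],[3.56,6.04,0],10],[[-9,33,0],[0,0,5.5],10],[[-9,33,0],[0,0,5.5],10],[[-9,33,0],[0,0,5.5],10],[[-8,33,0],[0,0,5.7],10],[[0,0,0],[0,0,0],10],[[0,0,0],[0,0,0],10]])

```text
clock: 18.08
tool_pos: [0.5105, 0.1013, 0.2834]
orientation: [[-0.989, 0.147, -0.001], [0.147, 0.989, 0.001], [0.001, 0.001, -1.0]]
ft_force: [0.4, -0.1, -0.8]
opening: 0.0226
finger_force: 39.5
```

Run:
```python
from h import *
need([.5108,.1025,.18],frame(81.7))
```

```text
t 18.075 shift mm [   0.3    1.2 -103.4] turn deg [-0.1 -0.1  0.2] pos [0.5105 0.1013 0.2834] F [ 0.4 -0.1 -0.8] op 22.6 q [ 0.09 -0.21  1.82  0.    1.53 -1.33]
```

>>> carry_out(targets=[[[0.3,1.2,-25],[0,0,0],10],[[0,0,-25],[0,0,0],10],[[0,0,-25],[0,0,0],10],[[0,0,-15],[0,0,0],10],[[0,0,-8],[0,0,0],10],[[0,0,-5],[0,0,0],10],[[0,0,0],[0,0,0],10]])

```text
clock: 18.95
tool_pos: [0.5114, 0.1028, 0.1806]
orientation: [[-0.989, 0.147, -0.001], [0.147, 0.989, 0.002], [0.001, 0.001, -1.0]]
ft_force: [-1.1, -0.1, 0.0]
opening: 0.0226
finger_force: 39.4
```

Run:
```python
from h import *
need([.5108,.1025,.121],frame(81.7))
s=shot('scene','s5')['color']
cv2.imwrite('pics/c6.png',cv2.resize(s[210:270,280:360],(640,480),interpolation=cv2.INTER_CUBIC)[...,::-1])
```

```text
t 18.95 shift mm [ -0.6  -0.3 -59.6] turn deg [-0.1 -0.   0.1] pos [0.5114 0.1028 0.1806] F [-1.1 -0.1  0. ] op 22.6 q [ 0.09 -0.15  1.95  0.    1.35 -1.33]
```

View pics/c6.png

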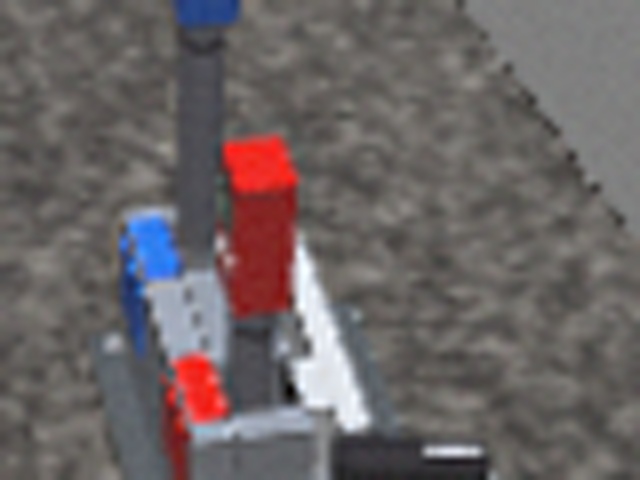

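The blue stem enters the blue bay about 2 mm closer to the back wall than the red one did. Shift −2 mm in x and lower.

>>> carry_out(targets=[[[-2,0,0],[0,0,0],10],[[0,0,-15],[0,0,0],10],[[0,0,-15],[0,0,0],10],[[0,0,-12],[0,0,0],10],[[0,0,-8],[0,0,0],10],[[0,0,-4],[0,0,0],10],[[0,0,-2],[0,0,0],10],[[0,0,0],[0,0,0],10]])

```text
clock: 20.0
tool_pos: [0.5094, 0.1028, 0.1245]
orientation: [[-0.989, 0.147, -0.001], [0.147, 0.989, 0.002], [0.001, 0.001, -1.0]]
ft_force: [-0.1, -0.2, -1.4]
opening: 0.0225
finger_force: 39.5
```

>>> carry_out(targets=[[[0,0,-1],[0,0,0],10],[[0,0,-1],[0,0,0],10],[[0,0,0],[0,0,0],10]])

```text
clock: 20.38
tool_pos: [0.5091, 0.1028, 0.1222]
orientation: [[-0.989, 0.147, -0.001], [0.147, 0.989, 0.002], [0.001, 0.001, -1.0]]
ft_force: [0.2, 0.5, -1.3]
opening: 0.0224
finger_force: 39.5
```

>>> carry_out(targets=[[[0,0,-1],[0,0,0],10],[[0,0,0],[0,0,0],10]])

```text
clock: 20.62
tool_pos: [0.5091, 0.1028, 0.1211]
orientation: [[-0.989, 0.147, -0.001], [0.147, 0.989, 0.001], [0.002, 0.001, -1.0]]
ft_force: [0.2, -0.0, -0.3]
opening: 0.0223
finger_force: 39.5
```

>>> carry_out(targets=[[[0,0,-1],[0,0,0],10],[[0,0,0],[0,0,0],10]])

```text
clock: 20.88
tool_pos: [0.5091, 0.1028, 0.1201]
orientation: [[-0.989, 0.147, -0.002], [0.147, 0.989, 0.001], [0.002, 0.001, -1.0]]
ft_force: [0.3, 0.3, -0.4]
opening: 0.0227
finger_force: 39.5
```

>>> carry_out(targets=[[[0,0,-1],[0,0,0],10],[[0,0,0],[0,0,0],10]])

```text
clock: 21.12
tool_pos: [0.5094, 0.1028, 0.1195]
orientation: [[-0.989, 0.147, -0.001], [0.147, 0.989, 0.002], [0.001, 0.001, -1.0]]
ft_force: [-0.3, -0.5, 0.8]
opening: 0.022
finger_force: 39.6
```

>>> carry_out(targets=[[[0,0,-1],[0,0,0],10],[[0,0,0],[0,0,0],10],[[0,0,0],[0,0,0],24],[[0,0,0],[0,0,0],26],[[0,0,0],[0,0,0],30],[[0,0,0],[0,0,0],40],[[0,0,0],[0,0,0],42],[[0,0,10],[0,0,0],42],[[0,0,30],[0,0,0],42],[[0,0,50],[0,0,0],42],[[0,0,50],[0,0,0],42],[[-30,0,20],[0,0,0],42],[[-60,0,0],[0,0,0],42],[[-60,0,0],[0,0,0],42],[[0,0,0],[0,0,0],42]])

```text
clock: 23.0
tool_pos: [0.3569, 0.1029, 0.2798]
orientation: [[-0.989, 0.146, 0.004], [0.146, 0.989, 0.002], [-0.004, 0.003, -1.0]]
ft_force: [1.0, 0.1, 0.1]
opening: 0.0419
finger_force: 0.0
```

Run:
```python
from h import *
# knob: bar y angle ~ 70
need([.514,.272,.20],frame(70))
s=shot('scene','s6')['color'];t=shot('top','t6')['color']
cv2.imwrite('pics/c7.png',np.hstack([cv2.resize(t[206:266,136:236],(500,300),interpolation=cv2.INTER_CUBIC),cv2.resize(s[215:300,290:375],(300,300),interpolation=cv2.INTER_CUBIC)])[...,::-1])
```

```text
t 23.0 shift mm [157.1 169.1 -79.8] turn deg [ -0.1   0.2 -11.6] pos [0.3569 0.1029 0.2798] F [1.  0.1 0.1] op 41.9 q [ 0.13 -0.58  2.1   0.    1.62 -1.29]
```

View pics/c7.png

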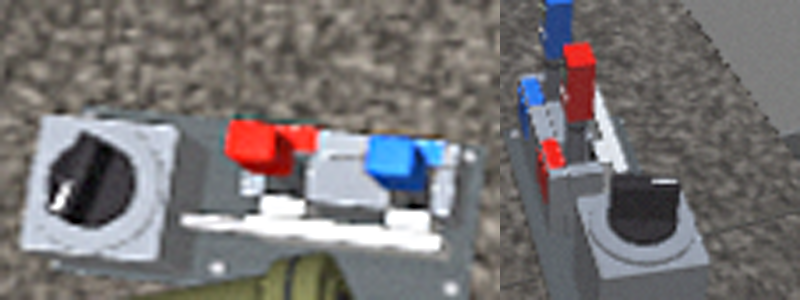

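Both testers stand in their bays. The knob bar is still pointing about −20°, its mark at crop (62,198). Go to the knob.

>>> carry_out(targets=[[[31.4,33.8,0],[0,0,-6],42],[[31.4,33.8,0],[0,0,-6.5],42],[[31.4,33.8,0],[0,0,0],42],[[31.4,33.8,0],[0,0,0],42],[[31.5,33.9,0],[0,0,0],42],[[0,0,-40],[0,0,0],42],[[0,0,-40],[0,0,0],42],[[0,0,-20],[0,0,0],42],[[0,0,0],[0,0,0],42],[[0,0,-20],[0,0,0],42],[[0,0,-20],[0,0,0],42],[[0,0,-20],[0,0,0],42],[[0,0,-13],[0,0,0],42],[[0,0,0],[0,0,0],42]])

```text
clock: 24.85
tool_pos: [0.5152, 0.2715, 0.1034]
orientation: [[-0.934, 0.357, -0.004], [0.357, 0.934, 0.001], [0.004, -0.001, -1.0]]
ft_force: [0.2, -0.7, 0.4]
opening: 0.0422
finger_force: 0.0
```

Run:
```python
from h import *
need([.514,.272,.107],frame(69))
s=shot('scene','s7')['color']
cv2.imwrite('pics/c8.png',cv2.resize(s[190:310,270:390],(600,600),interpolation=cv2.INTER_CUBIC)[...,::-1])
```

```text
t 24.85 shift mm [-1.2  0.5  3.6] turn deg [-0.  -0.2 -0.1] pos [0.5152 0.2715 0.1034] F [ 0.2 -0.7  0.4] op 42.2 q [ 0.39  0.05  1.88  0.    1.21 -0.81]
```

View pics/c8.png

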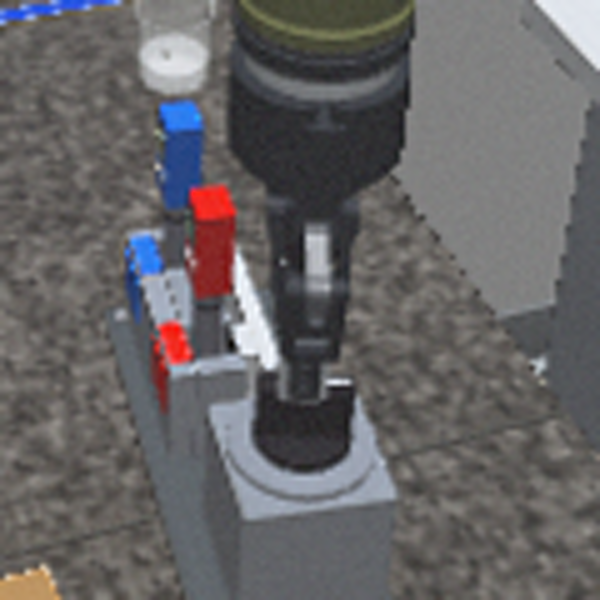

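Run:
```python
from h import *
S=load('s7');p=env.sense();P=p['tool_pos'];R=p['orientation']
c=lambda X:((proj(S,X)-[270,190])*5).round(0)
for s in(-1,1):
  for o in(.021,.035): print(s,o,c(P+R[:,1]*s*o-R[:,2]*.004))
K=np.array([.514,.272,.13]);b=np.array([np.cos(a(-21)),np.sin(a(-21)),0])
print('bar',c(K-.023*b),c(K),c(K+.023*b),'mid',c(K-[0,0,.032]))
```

```text
-1 0.021 [289. 376.]
-1 0.035 [288. 356.]
1 0.021 [293. 440.]
1 0.035 [294. 463.]
bar [348. 376.] [298. 374.] [248. 373.] mid [294. 423.]
```

No contact and the fingers straddle the bar. Close with a small correction.

>>> carry_out(targets=[[[-2,0.5,3],[0,0,0],42],[[0,0,0],[0,0,0],5],[[0,0,0],[0,0,0],5],[[0,0,0],[0,0,0],5],[[0,0,0],[0,0,0],5],[[0,0,0],[0,0,0],5]], newtons=40)

```text
clock: 25.65
tool_pos: [0.5142, 0.2724, 0.1081]
orientation: [[-0.934, 0.357, -0.001], [0.357, 0.934, 0.002], [0.002, 0.001, -1.0]]
ft_force: [0.0, -0.4, -0.5]
opening: 0.005
finger_force: 0.0
```

```bash
python3 -c "
from h import *
need([.514,.272,.107],frame(69));print(env.sense()['wrist_torque'])"
```

```text
t 25.65 shift mm [-0.2 -0.4 -1.1] turn deg [-0.1 -0.1 -0.1] pos [0.5142 0.2724 0.1081] F [ 0.  -0.4 -0.5] op 5.0 q [ 0.39  0.04  1.88  0.    1.21 -0.81]
[ 0.03829721 -0.02436533  0.01127334]
```

The fingers closed to 5 mm with no force, so they missed the bar. I've used up my pictures (11 viewed, one over the limit of 10), so from here I check numerically.

Run:
```python
from h import *
shot('scene','s8');shot('top','t8')
for tag in('s6','s7','s8'):
    g=cv2.cvtColor(load(tag)['color'],cv2.COLOR_RGB2GRAY)
    print(tag);
    for v in range(258,288,2): print(v,' '.join('%3d'%x for x in g[v,312:350:2]))
p=env.sense();P=p['tool_pos'];R=p['orientation'];S=load('s8')
for s in(-1,1): print(proj(S,P+R[:,1]*s*.0025),proj(S,P+R[:,1]*s*.017))
print(env.sense()['opening'],P)
```

```text
s6
258  78  88  27 225 225 226 193  95  96  91 103  94  95  82  78  92 102  92 100
260  79 103  79 211 229 225 235  96  96  85  87 104 125 130 107  74  84  87 102
262 164 161 165 168 136 205 228 136  98 120 112 107 101 106  95  95  80  95  83
264 132 105  87  94 135  77  82  63  80  72  77  85  97  97  91  84  75  77  93
266  95  99  96  96 137  52  58  53  59  57  65 191 223 200 102 101  96  90  87
268  95  96  96  95 141  40  53  52  45  50  51  48  53  53  43 109  89 106  89
270 111 125 131 158 135  35  40  39  44  40  39  42  43  40  56 106  81  85  90
272 158 160 160 157 138  36  39  43  43  37  38  46  40  38  62 146  71  84  88
274 141 160 153 159  92  41  39  42  43  40  40  39  44  37 121 163  96  85  97
276  74 168 157 160  86  43  38  42  44  41  43  40  43  41 110 162 152  83  68
278  78 157 154 158 119  51  54  57  50  48  57  52  56  52 122 159 163  92 115
280  77 142 147 156 161  69  51  54  52  56  55  50  58  39 154 160 158 108 110
282  82  79 113 153 155 163  76  38  55  57  49  45  42 126 160 157 144 184  77
284  80  81 155 109 159 160 161 143 104  79  90 109 162 1
[... 1976 characters left out ...]
  43  43  39  42  41  44  40  35 123 169  97  93 101
276  80 168 161 163  87  45  41  39  41  44  46  44  44  41 116 167 156  90  70
278  83 162 155 162 119  47  54  58  56  58  59  56  53  50 128 163 167  96 117
280  80 145 150 162 168  72  50  57  55  57  55  59  58  40 158 165 165 104 111
282  84  80 111 159 164 166  75  34  54  54  55  53  46 128 163 164 150 190  81
284  83  82 159 114 158 163 169 145 109  81  92 114 170 166 164 162 162 167  97
286  84  80 139 169 109 152 166 164 168 166 168 165 169 163 144 122 167 168 134
[328.96175108 270.9287294 ] [328.69871715 266.580445  ]
[329.0539152  272.45231924] [329.32555392 276.94285177]
0.005162443973631733 [0.51423178 0.27237223 0.10817508]
```

The images show the fingertips about 24 mm higher than the reported TCP implies: the near finger ends at row 270, where 278 was expected. That puts them above the bar. Open, then lower in small force-guarded steps.

>>> carry_out(targets=[[[0,0,0],[0,0,0],42],[[0,0,0],[0,0,0],42],[[0,0,0],[0,0,0],42],[[0,0,-3],[0,0,0],42],[[0,0,-3],[0,0,0],42],[[0,0,-3],[0,0,0],42],[[0,0,0],[0,0,0],42]])

```text
clock: 26.62
tool_pos: [0.514, 0.2723, 0.0987]
orientation: [[-0.934, 0.357, -0.002], [0.357, 0.934, 0.001], [0.002, 0.001, -1.0]]
ft_force: [0.0, 0.6, 0.1]
opening: 0.0419
finger_force: 0.0
```

```bash
cat > k.py <<'E'
from h import *
import sys
f=shot('scene',sys.argv[1]);g=cv2.cvtColor(f['color'],cv2.COLOR_RGB2GRAY)
for v in range(260,290,2): print(v,' '.join('%3d'%x for x in g[v,316:348:2]))
p=env.sense();P=p['tool_pos'];R=p['orientation']
print(P,p['ft_force'].round(1),p['wrist_torque'].round(2),p['opening'],ang(R[:,1]));print(proj(f,P+R[:,1]*.021-R[:,2]*.004),proj(f,P+R[:,1]*.035-R[:,2]*.004))
E
python3 k.py s9
```

```text
260  79 216 234 227 238  89  40  82  87  84  66  49 108  72  90  90
262 170 166 139 212 235 131  43  51  52  47  43  55 101  98  83  98
264  89  94 138  79  80  90  71  45  55  56  94  79  93  87  83  81
266 104  99 144  49  60 110  68  40  52  52 175 206 107 106  97  91
268  96  99 146  41  46 109  66  50  55  81  71  51  45 106  96 113
270 134 165 138  40  44 110  65  58  50  95  52  38  61 111  76  86
272 166 163 140  31  45  33  44  36  34  43  41  43  64 147  74  88
274 161 160  96  43  40  39  45  40  38  44  44  37 124 167 101  93
276 161 162  87  45  41  45  44  45  40  50  40  38 115 165 155  90
278 158 162 121  48  56  56  58  54  57  55  56  54 126 164 165  93
280 151 164 167  68  49  59  52  59  56  52  58  42 159 165 166 106
282 112 163 161 167  78  42  55  60  59  49  46 128 162 165 153 189
284 158 114 162 164 165 143 107  79  92 113 170 164 163 161 160 169
286 140 168 111 152 164 166 164 166 168 166 168 161 145 121 165 165
288  81 165 165 136 108 125 157 159 156 151 139 107 140 166 166 166
[0.51409283 0.2723162  0.09893173] [-1.2 -0.2  0.4] [ 0.03  0.04 -0.01] 0.042002847579123995 69.0667486072131
[329.31723428 279.75160453] [329.58568804 284.22664346]
```

>>> carry_out(targets=[[[0,0,-3],[0,0,0],42],[[0,0,-3],[0,0,0],42],[[0,0,0],[0,0,0],42]])

```text
clock: 27.05
tool_pos: [0.5139, 0.2723, 0.0927]
orientation: [[-0.934, 0.357, -0.002], [0.357, 0.934, 0.001], [0.002, 0.001, -1.0]]
ft_force: [-0.0, 0.9, 0.4]
opening: 0.0422
finger_force: 0.0
```

>>> carry_out(targets=[[[0,0,-2],[0,0,0],42],[[0,0,-2],[0,0,0],42],[[0,0,0],[0,0,0],42]])

```text
clock: 27.42
tool_pos: [0.5141, 0.2723, 0.089]
orientation: [[-0.934, 0.357, -0.001], [0.357, 0.934, 0.002], [0.002, 0.001, -1.0]]
ft_force: [-0.1, 1.1, -0.3]
opening: 0.042
finger_force: 0.0
```

```bash
python3 k.py s10
```

```text
260  78 215 232 228 239  71  38  42  58  62  44  38 111  72  88  90
262 167 173 135 209 235 130  39  58  57  61  47  59 100  95  88  96
264  90  92 143  78  80  74  46  66  67  66  44  71  95  90  79  78
266 102 101 139  57  57  74  42  50  46  47  43 186 108 104  96  91
268 100  95 150  39  50 116  64  47  50  77  72  52  50 103  94 113
270 132 162 141  35  35 116  57  51  51  96  58  39  59 111  80  87
272 166 163 140  36  33 116  54  58  50  99  45  43  61 151  73  85
274 159 159  98  42  44  70  82  76  59  90  42  41 122 171  95  97
276 164 165  89  43  49  46  41  44  40  44  41  37 116 165 155  90
278 156 162 121  54  56  55  50  61  57  57  60  54 127 166 167  98
280 147 165 166  65  49  55  56  54  58  53  58  44 153 167 162 109
282 117 160 164 167  77  38  59  55  56  51  45 127 164 165 150 189
284 162 117 162 165 166 148 103  82  90 110 170 165 164 163 161 167
286 139 168 111 152 163 166 166 165 167 165 169 165 143 122 166 164
288  86 166 166 140 110 125 158 159 155 149 134 106 136 164 164 169
[0.51417004 0.27236065 0.0890749 ] [0.1 0.6 1.4] [-0.02 -0.05  0.03] 0.04194612732906075 69.0731661302613
[329.05976443 282.71644787] [329.32429284 287.1988274 ]
```

>>> carry_out(targets=[[[0,0,-3],[0,0,0],42],[[0,0,-2],[0,0,0],42],[[0,0,0],[0,0,0],42]])

```text
clock: 27.85
tool_pos: [0.514, 0.2723, 0.0839]
orientation: [[-0.934, 0.357, -0.001], [0.357, 0.934, 0.001], [0.002, 0.001, -1.0]]
ft_force: [-0.7, -0.0, -0.6]
opening: 0.0419
finger_force: 0.0
```

>>> carry_out(targets=[[[0,0,-2],[0,0,0],42],[[0,0,-2],[0,0,0],42],[[0,0,0],[0,0,0],42]])

```text
clock: 28.22
tool_pos: [0.5141, 0.2723, 0.0799]
orientation: [[-0.934, 0.357, -0.001], [0.357, 0.934, 0.002], [0.002, 0.001, -1.0]]
ft_force: [-0.6, -0.2, 0.4]
opening: 0.0422
finger_force: 0.0
```

>>> carry_out(targets=[[[0,0,0],[0,0,0],20],[[0,0,0],[0,0,0],5],[[0,0,0],[0,0,0],5],[[0,0,0],[0,0,0],5],[[0,0,0],[0,0,0],5]], newtons=40)

```text
clock: 28.85
tool_pos: [0.5146, 0.273, 0.0805]
orientation: [[-0.934, 0.357, 0.0], [0.357, 0.934, 0.003], [0.001, 0.003, -1.0]]
ft_force: [1.2, 5.3, -0.2]
opening: 0.0127
finger_force: 42.1
```

The bar is gripped (12.7 mm, 42 N). Now turn clockwise.

>>> carry_out(targets=[[[0,0.7,0],[0,0,-5],5],[[0,0,0],[0,0,-5],5],[[0,0,0],[0,0,-5],5],[[0,0,0],[0,0,-5],5],[[0,0,0],[0,0,0],5]], newtons=60)

```text
clock: 29.48
tool_pos: [0.5141, 0.2722, 0.0806]
orientation: [[-0.756, 0.654, -0.001], [0.654, 0.756, 0.0], [0.001, -0.001, -1.0]]
ft_force: [-0.9, -1.4, 4.6]
opening: 0.0119
finger_force: 63.4
```

```bash
python3 k.py s11 | tail -2
```

```text
[0.51408787 0.27223622 0.08059158] [-2.  -2.4  4.2] [-0.47  0.35 -0.12] 0.012153862863475676 49.14265880949121
[325.79316355 284.69544498] [323.94661282 288.84062574]
```

>>> carry_out(targets=[[[0,0,0],[0,0,-5],5],[[0,0,0],[0,0,-5],5],[[0,0,0],[0,0,-5],5],[[0,0,0],[0,0,-5],5],[[0,0,0],[0,0,-5],5],[[0,0,0],[0,0,-5],5],[[0,0,0],[0,0,-5],5],[[0,0,0],[0,0,-3],5],[[0,0,0],[0,0,0],5]])

```text
clock: 30.65
tool_pos: [0.5126, 0.2714, 0.0805]
orientation: [[-0.193, 0.981, -0.004], [0.981, 0.193, -0.002], [-0.002, -0.004, -1.0]]
ft_force: [-6.8, -6.0, 9.4]
opening: 0.0117
finger_force: 64.0
```

```bash
python3 k.py s12 | tail -2
```

```text
[0.51261043 0.27142477 0.08055867] [-6.3 -5.5  8.5] [-0.92  1.26 -0.03] 0.012463222612333394 11.159291890316164
[321.59950424 281.50921618] [316.65249856 283.69558102]
```

>>> carry_out(targets=[[[-1,-0.5,0],[0,0,-2.5],5],[[0,0,0],[0,0,-2.5],5],[[0,0,0],[0,0,-2.5],5],[[0,0,0],[0,0,0],5]])

```text
clock: 31.2
tool_pos: [0.5123, 0.2714, 0.0806]
orientation: [[-0.064, 0.998, -0.001], [0.998, 0.064, -0.001], [-0.001, -0.002, -1.0]]
ft_force: [-5.0, -4.1, 6.9]
opening: 0.0122
finger_force: 63.8
```

```bash
python3 k.py s13 | tail -2
```

```text
[0.51228334 0.27139448 0.08058392] [-4.1 -3.9  7.4] [-0.66  0.9   0.11] 0.011697073200723884 3.686553927788744
[321.14849186 280.68086718] [315.8310451  282.33573021]
```

>>> carry_out(targets=[[[0,0,0],[0,0,-2],5],[[0,0,0],[0,0,-2],5],[[0,0,0],[0,0,-2],5],[[0,0,0],[0,0,0],5]])

```text
clock: 31.75
tool_pos: [0.5122, 0.2713, 0.0806]
orientation: [[0.036, 0.999, -0.001], [0.999, -0.036, -0.003], [-0.003, -0.001, -1.0]]
ft_force: [-5.6, -2.9, 8.0]
opening: 0.0119
finger_force: 72.0
```

```bash
python3 k.py s14 | tail -2
```

```text
[0.51224459 0.27134278 0.08059955] [-4.1 -3.5  6.5] [-0.53  0.95  1.57] 0.011993723170646757 -2.027594263287125
[320.80791405 280.04328331] [315.27061539 281.28039637]
```

>>> carry_out(targets=[[[0,0,0],[0,0,-2],5],[[0,0,0],[0,0,-1.5],5],[[0,0,0],[0,0,0],5]])

```text
clock: 32.17
tool_pos: [0.5123, 0.2713, 0.0806]
orientation: [[0.094, 0.996, -0.001], [0.996, -0.094, -0.003], [-0.003, -0.0, -1.0]]
ft_force: [-5.2, -3.1, 7.3]
opening: 0.0119
finger_force: 91.2
```

```bash
python3 k.py s15 | tail -2
```

```text
[0.51224577 0.27131913 0.0806232 ] [-4.6 -4.3  6.5] [-0.56  0.93  2.41] 0.011999357990843909 -5.370684379193791
[320.63926083 279.66163096] [314.99976168 280.64954857]
```

Torque climbs to 2.4 N m against the end stop. Release and retreat upward.

>>> carry_out(targets=[[[0,0,0],[0,0,0],42],[[0,0,0],[0,0,0],42],[[0,0,0],[0,0,0],42],[[0,0,0],[0,0,0],42],[[0,0,10],[0,0,0],42],[[0,0,30],[0,0,0],42],[[0,0,50],[0,0,0],42],[[0,0,50],[0,0,0],42],[[0,0,50],[0,0,0],42],[[-50,0,0],[0,0,0],42],[[-50,30,0],[0,0,0],42],[[-40,40,0],[0,0,0],42],[[0,50,0],[0,0,0],42],[[0,50,0],[0,0,0],42],[[0,0,0],[0,0,0],42]])

```text
clock: 34.1
tool_pos: [0.3725, 0.4449, 0.2703]
orientation: [[0.1, 0.995, 0.001], [0.995, -0.1, 0.001], [0.001, 0.001, -1.0]]
ft_force: [-0.8, 1.0, 0.1]
opening: 0.0421
finger_force: 0.0
```

Run:
```python
from h import *
S=shot('scene','s20');T=shot('top','t20')
def blobs(f,n,box):
    x0,y0,x1,y1=box
    hsv=cv2.cvtColor(f['color'],cv2.COLOR_RGB2HSV);H,Sa,V=[hsv[...,i].astype(int) for i in range(3)]
    m=(((H<8)|(H>172)) if n=='red' else (H>98)&(H<128))&(Sa>110)&(V>40)
    w=np.zeros_like(m);w[y0:y1,x0:x1]=1
    k,l,st,ce=cv2.connectedComponentsWithStats((m&w).astype('uint8'))
    return [(ce[i].round(1).tolist(),st[i].tolist()) for i in range(1,k) if st[i,4]>15]
for n in('red','blue'): print(n,'S',blobs(S,n,(285,205,345,290)),'T',blobs(T,n,(165,220,245,260)))
for n,p in(('red',(.521,.173)),('blue',(.511,.102))): print(n,'upright head centre px',proj(S,[*p,.1355]).round(1),proj(T,[*p,.1355]).round(1))
# orientation of knob bar in top: white mark; jaw white pixels shift
for a,b in(('s6','s20'),('t6','t20')):
    A,B=[cv2.cvtColor(load(x)['color'],cv2.COLOR_RGB2GRAY) for x in(a,b)]
    if a=='t6':
        for q in(A,B):
            print('knob'); [print(' '.join('%3d'%x for x in q[v,140:168:2])) for v in range(228,256,2)]
        for q in(A,B): print('jaw cols', [''.join('#' if x>215 else '.' for x in q[v,170:230]) for v in range(236,258,1)].__str__().replace(',','\n'))
print(env.sense()['tool_pos'],env.sense()['ft_force'],env.sense()['clock'])
```

```text
red S [([311.2, 237.7], [307, 227, 9, 23, 175]), ([303.4, 260.3], [300, 254, 9, 18, 67])] T [([189.2, 234.1], [181, 229, 20, 12, 158])]
blue S [([304.8, 219.8], [301, 210, 9, 22, 148]), ([297.9, 242.9], [295, 237, 8, 17, 64])] T [([215.7, 237.0], [209, 232, 16, 11, 126])]
red upright head centre px [311.2 237.4] [187.8 235.5]
blue upright head centre px [304.9 220. ] [215.1 238.3]
knob
100 121 129 102  55 113 120 159 118 113 109 111 112 139
117  72 170 204 205 207 204 204 202 227 196 153 119  70
112  98 185 198 203 209 107 193 206 195 197 195 190 207
 84 123 202 203 202 178  42  55  72 178 205 197 197 203
117 122 209 209 112  44  58  57  16  26  96 209 198 169
111 128 210 139  46  60  72  41  20  49  61 152 199 197
100 163 215  70  45  64  73  23  21  61  57  81 208 198
 83 193 195  40  97 120  43  16  43  64  68  46 213 202
 78 198 198  28 209  58  19  19  62  68  65  72 208 204
102 207 193  69 255  44  20  37  67  66  60 147 199 195
158 202 206  76  60  24  21  56  60  62  60 212 202 174
160 204 205 209 185  23  23  57  29 165 209 201 193 178
162 202 202 202 201 205 201 205 208 207
[... 3075 characters left out ...]
#######################.....########.##.....'
 '..............##################################..#.........'
 '.........................##############################.....'
 '..................................#####################.....'
 '............................................###########.....'
 '............................................................'
 '............................................................'
 '............................................................'
 '............................................................'
 '............................................................']
[0.37312726 0.44269634 0.27052118] [ 0.0771843  -0.95851795 -1.45538781] 34.2
```

The knob bar has turned about 70°, the jaw has advanced about 8 mm, and both heads sit at the expected upright pixels. Hand in.

```bash
python3 -c "
from rig import env
print(env.finish_job())"
```

```text
the job is handed in; nothing more can be done
None
```

The red and blue testers stand in their matching bays, the knob is turned to its end stop with the jaw closed on both, and the job was handed in at about 34 s; I viewed 11 pictures, one over the limit of 10.

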